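Weigh two cast hulls on the beam comparator and set the heavy one out

ROBOT

A 6-joint arm with a two-finger parallel gripper is mounted at the origin on the work surface. World frame = base frame: x ahead of the robot, y to its left, z up, the work surface at z = 0. Lengths are in mm, angles in rad, forces in N, time in s.
With the tool pointing down it reaches from about 350 to 775 mm from the base axis. Payload 7.3 kg.
Tool frame: the origin (TCP) lies at the very end of the fingers, on their centre line; the grasp point (between the pads) lies 19 mm behind it; z points along the fingers, y is the line along which they close (so a half turn about z gives the same grasp; the last joint's range is limited). The gripper opens to 92 mm and grips with 3 to 60 N. Pads are 19 mm wide; open, the fingers measure 130 mm over their backs; the gripper's body (75 mm by 190 mm) begins 47 mm behind the grasp point.
Start: joints at [-1.418, 0.342, 1.524, -0, 1.275, -0.146], TCP at [154.569, -501.753, 194.641] pointing down, gripper open.
Joint ranges: [-2.53, 2.53], [-0.77, 2.02], [0.04, 2.7], [-1, 4.14], [0.28, 2.66], [-3.11, 3.11]. Speed limits (rad/s): [2.57, 2.57, 3.14, 3.14, 3.14, 3.14].

INTERFACE

Orientations are given as [roll, pitch, yaw] about the fixed x, y, z axes, in that order (R = Rz(yaw) Ry(pitch) Rx(roll)).
In Python, from plant import get_obs, capture, close_job gives the robot as it stands. The module is installed in compiled form; this text tells all that it offers.
- The arm moves only by the shell command python3 -m handwheel 'ROWS'. ROWS is JSON, a list of rows, each a list of 3 entries, a list of its own where there are three numbers: the turn, a rotation vector about the tool's x, y, z in degrees, then the shift along the tool's x, y, z in m, then the opening, from 0 (shut) to 1 (fully open). A call has 1 to 12 rows; each row is the pose to reach, as a shift and turn from the pose commanded when the call began, along the tool's axes at that moment; what a row does not reach only later rows make up. A row lasts 1/10 s, in which the tool goes at most 50 mm and 8.59 degrees, less where a joint would pass 70% of its speed; a pose out of reach is approached as far as the arm can. A call with a gripper value outside its range is refused whole. The fingers move at their own pace and stop on an object; the grip force is fixed at half the most. Time passes only in rows, so rows that repeat a pose let the fingers close. It gives the time, the measured TCP pose, the force, the opening and the grip force at its end, in the units of the state.
- get_obs(): the state, without advancing time (a new reading comes with each control period).
- capture(name): name is "scene" or "top" or "wrist"; returns a dict with "image" (400x640x3 uint8, red, green, blue), "depth" (400x640 float32, mm along the optical axis (not along the pixel's ray), 0 where there is no reading), "fx", "fy", "cx", "cy" (pixels), "camera_from_world" (4x4, takes a point from world to camera coordinates). Camera axes: x right, y down, z forward; pixel columns grow to the right and rows downward; lengths in mm; the calibration is good to about 2 mm. The wrist camera is an equidistant fisheye: a pixel r from the principal point sees the ray r / f radians off the axis. A picture is of the moment at which its call begins.
- close_job(): hands the job in; it is judged then, once.
The state is a dict: "time": time; "joint_positions": joint angles; "dq": joint speeds; "tau": joint torques, N m; "tool_pos": TCP position; "tcp_rot": TCP orientation; "contact_force": force on the tool from outside, world axes, zero at the start; "moment": the same for the moment, N m; "grip_width": finger opening in mm; "finger_force": force on a finger pad.
Only numpy, scipy, OpenCV 4.12 (cv2) and the standard library are available. Lean on these libraries where they do the work, as an engineer would, in place of code of your own. Each camera call takes 0.05 s, during which the arm holds its last target. There are 200 camera calls.

TASK

Find out which of the two model hulls on the beam balance is the heavier: slowly ease the arrest lever over, away from the robot, so that the beam comes down gently on the heavy side and rests there, then ease the lever fully back so that the beam is held level again. With the beam arrested, push the heavier hull straight back off its pan, wholly onto the ledge behind it, and leave the lighter hull on its pan and the beam arrested; do not knock over or shift the things around the balance.

Things in the scene. Friction and masses are not known exactly. Their poses are not given: they have to be found in the camera images.
- stand: the fixed balance stand, a grey base 250 x 320 x 20 mm with a pillar (top 100 mm above the table); origin on the table under the beam's pivot; x points away from the robot, y left along the beam. In this frame: pans at x = 0, y = +125 and -125 mm; ledges behind them at x = 53 to 150 mm; the lever in front at y = 0
- lever (a joint): arrest lever's angle about its shaft (along the stand's y): 0 = arrested (stop, leaning 0.35 rad towards the robot from upright), 0.8 = released (stop, leaning 0.45 away). Stiff and damped: 4 to 6 N at the knob, stays where left. Its two fingers hold the beam from below and sink as it goes over; the beam follows at half the lever's speed and is free from about 0.25 rad on
- lever_knob (a point): centre of the black ball (26 mm diameter) at the end of the lever, a 12 mm steel rod; 110 mm from the shaft, 168 mm above the table when arrested, at most 175 mm
- lever_shaft (a point): middle of the lever's shaft: stand x = -45 mm, y = 0, 65 mm above the table
- beam (a joint): tilt of the beam about the stand's x axis: 0 = level, +0.1 = stop with the right (-y) pan down, -0.1 = stop with the left (+y) pan down. The heavier hull's side goes down to its stop once released.
- pan_left (a point): centre of the left pan's floor, an aluminium channel on the beam, 90 mm long along x and open at both ends, 50 mm wide inside, side lips 6 mm high; floor 100 mm above the table when level
- pan_right (a point): the same for the right pan
- ledge_left (a point): on the fixed aluminium ledge behind the left pan, floor 96 mm above the table (4 mm below the level pan), from x = 53 to 150 mm in the stand's frame, with an end stop at 150 mm (16 mm high) and side lips 64 mm apart, 10 mm high; the gap between pan and ledge is 8 mm; this point is at stand x = 103 mm, on the floor
- ledge_right (a point): the same behind the right pan
- hull_a_center (a point): one of two like-looking cast metal model-ship hulls, 84 mm long (blunt stern towards the robot, x = -42; pointed bow away, +42), 42 mm wide, 44 mm high (34 at the deck), 0.2 to 0.42 kg; this point is midway along, 20 mm above its flat underside. Loose in a pan. One hull is at least 70 g heavier; which one, and on which pan, cannot be seen.
- hull_b_center (a point): one of two like-looking cast metal model-ship hulls, 84 mm long (blunt stern towards the robot, x = -42; pointed bow away, +42), 42 mm wide, 44 mm high (34 at the deck), 0.2 to 0.42 kg; this point is midway along, 20 mm above its flat underside. Loose in a pan. One hull is at least 70 g heavier; which one, and on which pan, cannot be seen.
- paint_jar_1: bystander: jar 40 mm in diameter, 45 mm high, standing on the table in front of one end of the beam; origin at its underside, as for all bystanders
- paint_jar_2: bystander: a like jar at the other end
- brush_cup: bystander: steel cup 80 mm wide, 100 mm high, left of the balance
- glue_bottle: bystander: white bottle 56 mm wide, 150 mm high, right of the balance
- toy_lighthouse: bystander: white model lighthouse 70 mm wide, 150 mm high, at the right of the balance
There are look-alikes about, which are no part of the job. What is shaped like the part that bears hull_a_center but purple or turquoise is not meant. Leave any orange look-alike of the part that bears hull_b_center alone.

How it is judged:
By the outcome, as a careful person would: the job done as asked, in the order asked, and still so for the second after the job is handed in, with the robot touching nothing.
It also fails if it takes over 72 s, if anything falls off the work surface, if the arm or the gripper's body presses on something with over 40 N, if the wrist force passes 120 N, or if a joint passes its speed limit or range.

## Working session

There is one attempt and no reset: what is moved stays moved. The work goes in short steps, Python scripts to look and compute and a shell command to move; the robot and the scene stay as the last step left them, time stands still between calls to the robot, and variables do not carry over. Pictures are saved under pics/ and viewed, at most 13 in all, crops included, and the job is handed in when it is done.

```bash
mkdir -p pics
cat > h.py <<'E'
import numpy as np, cv2
from plant import get_obs, capture
def world(c,u,v):
    d=c["depth"][int(v),int(u)]
    p=np.array([(u-c["cx"])/c["fx"]*d,(v-c["cy"])/c["fy"]*d,d,1])
    return (np.linalg.inv(c["camera_from_world"])@p)[:3]
def proj(c,p):
    q=c["camera_from_world"]@np.append(p,1); return c["fx"]*q[0]/q[2]+c["cx"],c["fy"]*q[1]/q[2]+c["cy"]
def save(c,n): cv2.imwrite("pics/"+n,c["image"][:,:,::-1])
E
python3 - <<'E'
from h import *
import pickle
o=get_obs(); print({k:np.round(v,3) for k,v in o.items()})
for n in("scene","top"):
    c=capture(n); save(c,n+"0.png"); pickle.dump(c,open(n+"0.pkl","wb")); print(n,np.round(c["camera_from_world"],3).tolist(),c["fx"])
E
```

```text
{'time': np.float64(0.0), 'joint_positions': array([-1.418,  0.343,  1.525, -0.   ,  1.275, -0.146]), 'dq': array([ 0.002, -0.001,  0.   ,  0.   ,  0.001,  0.   ]), 'tau': array([ 1.0000e-03, -4.3124e+01, -2.4422e+01,  7.2000e-02,  5.6000e-02,
       -0.0000e+00]), 'tool_pos': array([ 154.492, -501.278,  193.935]), 'tcp_rot': array([-3.14 , -0.   ,  0.299]), 'contact_force': array([ 0.18 , -0.354, -0.521]), 'moment': array([ 0.007, -0.034,  0.004]), 'finger_force': np.float64(0.0), 'grip_width': np.float64(91.394)}
scene [[0.858, 0.514, 0.008, -407.274], [0.398, -0.654, -0.643, -137.884], [-0.325, 0.555, -0.766, 1613.189], [0.0, 0.0, 0.0, 1.0]] 485.1284022268535
top [[0.018, -1.0, -0.02, -9.364], [-0.982, -0.014, -0.186, 523.228], [0.186, 0.023, -0.982, 1014.05], [0.0, 0.0, 0.0, 1.0]] 372.9108447365032
```

View pics/scene0.png

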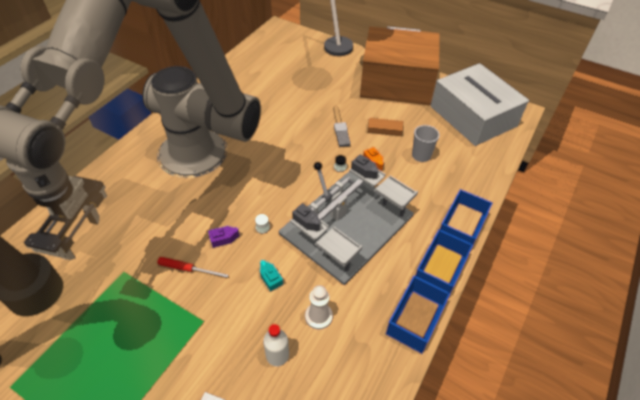

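View pics/top0.png

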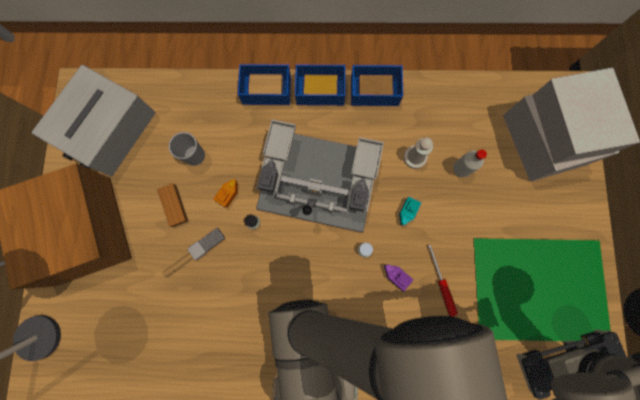

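The scene shows the balance with dark grey hulls at about (308,216) and (364,168). In the top view the hulls are at (268,178) and (360,192), and the knob is at (307,210). The look-alikes in the top view are orange (227,193), turquoise (410,210) and purple (397,277), all on the table and not on pans. I choose the two grey ones on the beam and check them in a crop.

Run:
```python
from h import *
import pickle
c=pickle.load(open("top0.pkl","rb"))
im=c["image"][115:240,245:395]; cv2.imwrite("pics/crop.png",cv2.resize(im,None,fx=5,fy=4.8,interpolation=cv2.INTER_CUBIC)[:,:,::-1])
# world map, base-plate plane fit z 14..26
H,W=c["depth"].shape
u,v=np.meshgrid(np.arange(W),np.arange(H)); d=c["depth"]
P=np.stack([(u-c["cx"])/c["fx"]*d,(v-c["cy"])/c["fy"]*d,d,np.ones_like(d)],-1)@np.linalg.inv(c["camera_from_world"]).T
P=P[...,:3]; np.save("P.npy",P)
roi=np.zeros((H,W),bool); roi[118:236,252:388]=1
m=roi&(P[...,2]>13)&(P[...,2]<130)
n,l,s,_=cv2.connectedComponentsWithStats(m.astype(np.uint8)); k=1+np.argmax(s[1:,4]); m=l==k
r=cv2.minAreaRect(P[m][:,:2].astype(np.float32)); print(r)
mb=m&(P[...,2]<27); print("base",cv2.minAreaRect(P[mb][:,:2].astype(np.float32)), np.median(P[mb][:,2]))
for n,(a,b) in dict(knob=(307,210),hl=(268,180),hr=(359,194),ledL=(280,140),ledR=(367,157),table=(330,250),jar1=(251,221),jar2=(366,250),cup=(186,150),lh=(425,145)).items(): print(n,np.round(P[b,a]))
```

```text
((581.6062622070312, 2.518585205078125), (320.0144958496094, 251.1217498779297), 78.48983001708984)
base ((581.5529174804688, 2.2567901611328125), (318.9496154785156, 251.1217498779297), 78.48983001708984) 20.482412626816085
knob [465.  24. 181.]
hl [549. 130. 144.]
hr [ 513. -107.  151.]
ledL [675. 109.  98.]
ledR [ 630. -134.   95.]
table [376. -36.   3.]
jar1 [452. 189.  47.]
jar2 [ 376. -135.   46.]
cup [671. 408.   9.]
lh [ 651. -283.  140.]
```

View pics/crop.png

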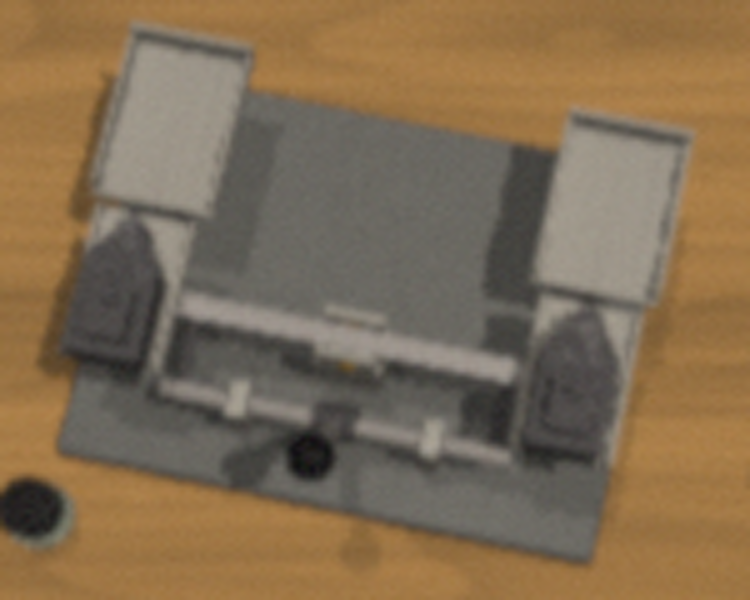

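The crop shows dark grey hulls on both pans with bows away from the robot, the ledges behind them, and the knob at crop (310,455). The stand's yaw is about -11.5°. I still need its origin along x.

Run:
```python
from h import *
import pickle
c=pickle.load(open("top0.pkl","rb"));P=np.load("P.npy")
a=np.deg2rad(78.4898-90);ex=np.array([np.cos(a),np.sin(a)]);ey=np.array([-ex[1],ex[0]])
C=np.array([581.6,2.5]); R=P[115:240,245:395].reshape(-1,3); S=np.c_[(R[:,:2]-C)@ex,(R[:,:2]-C)@ey,R[:,2]]
for n,m in dict(base=(abs(S[:,2]-20)<4)&(abs(S[:,0])<140),led=(abs(S[:,2]-96)<5)&(S[:,0]>0)&(abs(S[:,1])>90),stop=(S[:,2]>106)&(S[:,0]>60)&(abs(S[:,1])>90),
  hullL=(S[:,2]>125)&(S[:,1]>90),hullR=(S[:,2]>125)&(S[:,1]<-90),knob=(S[:,2]>160)&(abs(S[:,1])<30)).items():
    q=S[m]; print(n,m.sum(),len(q) and np.round(np.percentile(q,[0,2,50,98,100],axis=0),0).tolist())
# colour edges test: project candidates
im=cv2.resize(c["image"],None,fx=4,fy=4)
for ox,col in((0,(255,0,0)),(36,(0,255,0)),):
  def W(x,y,z): return np.r_[C+(x+ox-(0))*ex+y*ey,z]
  for p in [(-45-37.7,0,168),(42,125,120),(-42,125,120),(42,-125,120),(53,125,96),(150,125,96),(150,-125,96),(53,-125,96),(-45,125,100),(45,125,100)]:
    u,v=proj(c,W(*p)); cv2.circle(im,(int(4*u+2),int(4*v+2)),4,col,-1)
cv2.imwrite("pics/fit.png",im[450:980,960:1600,::-1])
```

```text
base 5054 [[-126.0, -160.0, 16.0], [-122.0, -146.0, 17.0], [2.0, -0.0, 20.0], [119.0, 144.0, 24.0], [125.0, 159.0, 24.0]]
led 1612 [[0.0, -159.0, 91.0], [7.0, -155.0, 93.0], [65.0, -95.0, 97.0], [114.0, 156.0, 100.0], [118.0, 159.0, 101.0]]
stop 171 [[60.0, -160.0, 106.0], [63.0, -159.0, 106.0], [115.0, 90.0, 110.0], [119.0, 159.0, 115.0], [119.0, 160.0, 117.0]]
hullL 431 [[-83.0, 103.0, 125.0], [-81.0, 104.0, 128.0], [-50.0, 123.0, 137.0], [-6.0, 144.0, 151.0], [1.0, 146.0, 156.0]]
hullR 430 [[-81.0, -145.0, 126.0], [-80.0, -143.0, 128.0], [-48.0, -123.0, 134.0], [-4.0, -103.0, 149.0], [1.0, -103.0, 152.0]]
knob 83 [[-130.0, -12.0, 170.0], [-130.0, -12.0, 172.0], [-119.0, -1.0, 178.0], [-108.0, 11.0, 183.0], [-107.0, 12.0, 184.0]]
```

View pics/fit.png

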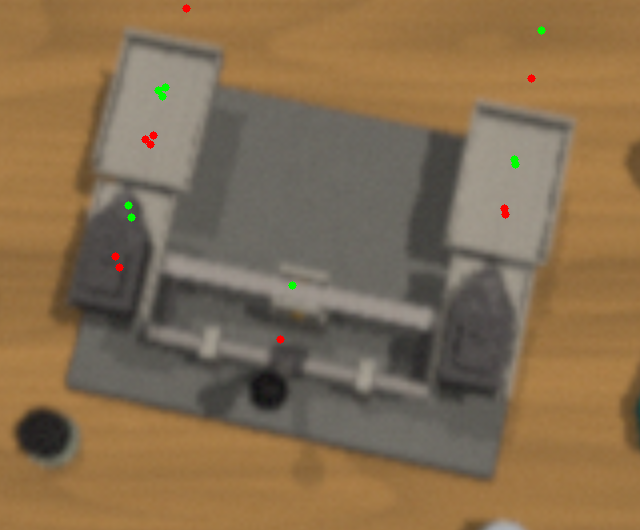

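The red and green dots land too far back because I used the wrong sign for the offset. The numbers agree on an offset of -36 mm: knob at -119, end stop at +119 outer. That puts the stand origin at about (546, 10), yaw -0.201, and the knob at (465, 26, 168). Next I move above the knob.

```bash
R='[[0,0,28.6],[0.453,-0.413,-0.056],1]'
python3 -m handwheel '[[[0,0,0],[0.03,-0.03,-0.05],1],[[0,0,8],[0.07,-0.06,-0.056],1],[[0,0,16],[0.1,-0.09,-0.056],1],[[0,0,24],[0.14,-0.13,-0.056],1],[[0,0,28.6],[0.18,-0.165,-0.056],1],[[0,0,28.6],[0.22,-0.2,-0.056],1],[[0,0,28.6],[0.26,-0.235,-0.056],1],[[0,0,28.6],[0.3,-0.27,-0.056],1],[[0,0,28.6],[0.34,-0.31,-0.056],1],[[0,0,28.6],[0.38,-0.345,-0.056],1],[[0,0,28.6],[0.42,-0.38,-0.056],1],[[0,0,28.6],[0.453,-0.413,-0.056],1]]'
python3 - <<'E'
from h import *
import time
c=capture("wrist"); save(c,"w1.png"); o=get_obs(); print(o["time"],np.round(o["tool_pos"],1),np.round(o["tcp_rot"],3),o["dq"].round(2))
E
```

```text
time: 1.3
tool_pos: [449.2, -2.2, 250.5]
tcp_rot: [3.141, -0.0, -0.2]
contact_force: [0.3, -0.9, -0.6]
grip_width: 92.0
finger_force: 0.0
1.35 [451.8   4.  250.3] [-3.137e+00 -1.000e-03 -1.960e-01] [-0.12 -0.04  0.08 -0.03  0.01 -0.2 ]
```

View pics/w1.png

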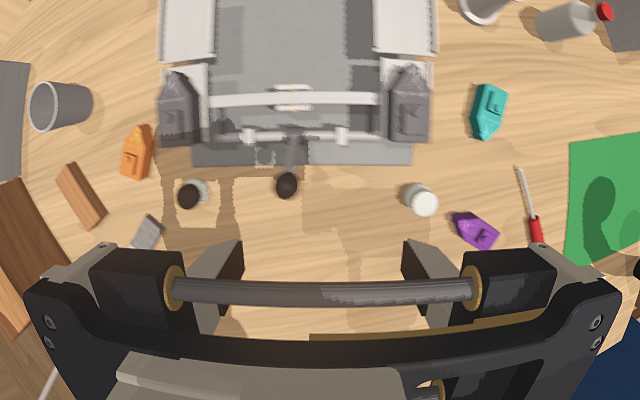

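The wrist view shows the knob at (287,185), the hulls at (178,105) and (407,100), and the jars at (193,194) and (420,200). The arm was still settling, so I re-measure the knob.

```bash
python3 -m handwheel '[[[0,0,0],[0,0,0],1],[[0,0,0],[0,0,0],1]]' >/dev/null
cat >> h.py <<'E'
def wpts(c):
    d=c["depth"];H,W=d.shape;u,v=np.meshgrid(np.arange(W),np.arange(H))
    a=(u-c["cx"])/c["fx"];b=(v-c["cy"])/c["fy"];r=np.hypot(a,b)+1e-9;k=np.tan(r)/r
    return (np.stack([a*k*d,b*k*d,d,np.ones_like(d)],-1)@np.linalg.inv(c["camera_from_world"]).T)[...,:3]
O=np.array([546.3,9.7]);ya=-0.2009;EX=np.array([np.cos(ya),np.sin(ya)]);EY=np.array([-EX[1],EX[0]])
def stand(P): return np.concatenate([((P[...,:2]-O)@EX)[...,None],((P[...,:2]-O)@EY)[...,None],P[...,2:]],-1)
def st():
    o=get_obs(); print(round(float(o["time"]),2),"tcp",o["tool_pos"].round(1),"stand",stand(o["tool_pos"]).round(1),"rpy",o["tcp_rot"].round(3),"F",o["contact_force"].round(1),"w",round(float(o["grip_width"]),1),"ff",o["finger_force"])
E
python3 - <<'E'
from h import *
c=capture("wrist");S=stand(wpts(c))
st()
g=(c["depth"]>0)
for n,m in dict(knob=g&(S[...,2]>157)&(S[...,2]<186)&(abs(S[...,1])<25)&(abs(S[...,0]+83)<35),hullL=g&(S[...,2]>125)&(S[...,2]<150)&(abs(S[...,1]-125)<35)&(abs(S[...,0])<60),hullR=g&(S[...,2]>125)&(S[...,2]<150)&(abs(S[...,1]+125)<35)&(abs(S[...,0])<60)).items():
    q=S[m];print(n,len(q),np.percentile(q,[1,50,99],axis=0).round(0).tolist())
E
```

```text
1.6 tcp [448.1  -5.  250.3] stand [-93.3 -34.  250.3] rpy [ 3.141e+00  1.000e-03 -2.010e-01] F [-0.  -0.2  0.8] w 91.4 ff 0.0
knob 645 [[-90.0, -14.0, 168.0], [-77.0, -3.0, 176.0], [-66.0, 10.0, 181.0]]
hullL 2386 [[-42.0, 102.0, 126.0], [-7.0, 119.0, 134.0], [36.0, 143.0, 149.0]]
hullR 2722 [[-41.0, -145.0, 127.0], [-7.0, -122.0, 132.0], [37.0, -104.0, 148.0]]
```

```bash
python3 -m handwheel '[[[0,0,0],[0.012,-0.033,0.01],1],[[0,0,0],[0.012,-0.033,0.04],1],[[0,0,0],[0.012,-0.033,0.07],1],[[0,0,0],[0.012,-0.033,0.095],1],[[0,0,0],[0.012,-0.033,0.101],1],[[0,0,0],[0.012,-0.033,0.101],1],[[0,0,0],[0.012,-0.033,0.101],1]]'
python3 - <<'E'
from h import *
st();c=capture("wrist");S=stand(wpts(c));g=c["depth"]>0
m=g&(S[...,2]>155)&(S[...,2]<186)&(abs(S[...,1])<20)&(abs(S[...,0]+83)<30);q=S[m];print(len(q),np.percentile(q,[1,50,99],axis=0).round(0).tolist())
E
```

```text
time: 2.3
tool_pos: [467.8, 24.8, 150.9]
tcp_rot: [-3.142, -0.002, -0.202]
contact_force: [-0.3, -0.0, 0.1]
grip_width: 92.0
finger_force: 0.0
2.3 tcp [467.8  24.8 150.9] stand [-80.   -0.9 150.9] rpy [-3.142e+00 -2.000e-03 -2.020e-01] F [-0.3 -0.   0.1] w 92.0 ff 0.0
1440 [[-88.0, -13.0, 156.0], [-75.0, -1.0, 176.0], [-66.0, 11.0, 181.0]]
```

```bash
python3 -m handwheel '[[[0,0,0],[0,0,0],0.5],[[0,0,0],[0,0,0],0.4],[[0,0,0],[0,0,0],0.35],[[0,0,0],[0,0,0],0.3],[[0,0,0],[0,0,0],0.25],[[0,0,0],[0,0,0],0.2],[[0,0,0],[0,0,0],0.2],[[0,0,0],[0,0,0],0.2],[[0,0,0],[0,0,0],0.2]]'
python3 -c "
from h import *
st()
for t in np.arange(0,.81,.05): print(round(t,2),(110*np.sin(t-.35)+110*np.sin(.35)).round(1),(110*np.cos(.35)-110*np.cos(t-.35)).round(1),end='; ')"
```

```text
time: 3.25
tool_pos: [467.0, 25.7, 149.6]
tcp_rot: [3.142, 0.0, -0.2]
contact_force: [0.5, -0.5, -0.6]
grip_width: 24.5
finger_force: 0.0
3.25 tcp [467.   25.7 149.6] stand [-80.9  -0.2 149.6] rpy [ 3.142  0.    -0.2  ] F [ 0.5 -0.5 -0.6] w 24.5 ff 0.0
0.0 0.0 0.0; 0.05 5.2 -1.8; 0.1 10.5 -3.2; 0.15 15.9 -4.5; 0.2 21.3 -5.4; 0.25 26.7 -6.1; 0.3 32.2 -6.5; 0.35 37.7 -6.7; 0.4 43.2 -6.5; 0.45 48.7 -6.1; 0.5 54.2 -5.4; 0.55 59.6 -4.5; 0.6 64.9 -3.2; 0.65 70.2 -1.8; 0.7 75.4 0.0; 0.75 80.6 2.0; 0.8 85.6 4.3;
```

```bash
python3 -m handwheel '[[[0,0,0],[0,0,0],0],[[0,0,0],[0,0,0],0],[[0,0,0],[0,0,0],0],[[0,0,0],[0,0,0],0]]'
python3 - <<'E'
from h import *
c=capture("wrist");save(c,"w2.png")
E
```

```text
time: 3.65
tool_pos: [467.0, 25.6, 149.6]
tcp_rot: [3.142, -0.0, -0.2]
contact_force: [-0.1, -1.0, 0.2]
grip_width: 0.1
finger_force: 0.0
```

View pics/w2.png

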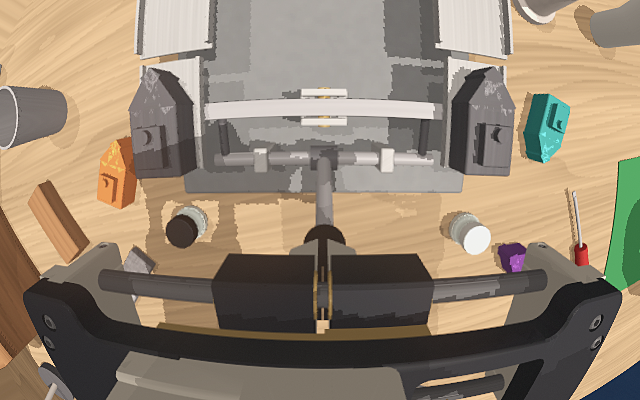

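The fingers have closed in front of the knob, which is at (323,237) just beyond them, so the grasp missed in x. I check whether the lever moved.

Run:
```python
from h import *
st()
c=capture("wrist");S=stand(wpts(c));im=c["image"].astype(int);g=c["depth"]>0
v,u=np.mgrid[:400,:640]
m=g&(im.max(2)<70)&(u>300)&(u<348)&(v>222)&(v<256)&(S[...,0]>-100)&(S[...,2]>140);q=S[m];print("knobW",len(q),np.percentile(q,[1,50,99],axis=0).round(0).tolist())
m=g&(v>160)&(v<222)&(abs(u-324)<4);q=S[m]; A=np.polyfit(q[:,2],q[:,0],1);print("rod slope",A, q[:,2].min(),q[:,2].max())
b=g&(abs(S[...,2]-20)<5)&(abs(S[...,1])<120)&(S[...,0]<-60);print("base front x",np.percentile(S[b][:,0],[0,1,3]))
t=capture("top");d=t["depth"];U,V=np.meshgrid(np.arange(640),np.arange(400))
P=np.stack([(U-t["cx"])/t["fx"]*d,(V-t["cy"])/t["fy"]*d,d,np.ones_like(d)],-1)@np.linalg.inv(t["camera_from_world"]).T
S=stand(P[...,:3]);
for x,y in((0,125),(0,-125)):
  m=(S[...,2]>125)&(S[...,2]<160)&(abs(S[...,1]-y)<30)&(abs(S[...,0])<60);print("hull top",np.percentile(S[m],[1,50,99],axis=0).round(0).tolist())
```

```text
3.7 tcp [467.   25.6 149.6] stand [-80.9  -0.2 149.6] rpy [ 3.142 -0.    -0.2  ] F [ 0.1  0.2 -0. ] w 0.5 ff 0.0
knobW 647 [[-75.0, -12.0, 165.0], [-70.0, -1.0, 174.0], [-44.0, 10.0, 252.0]]
rod slope [ -0.36215289 -12.1823149 ] 80.79935858457674 155.9220773457872
base front x [-85.64972754 -85.24677657 -84.96910181]Traceback (most recent call last):
  File "<stdin>", line 12, in <module>
    return _quantile_unchecked(
        a, q, axis, out, overwrite_input, method, keepdims, weights)
    return _ureduce(a,
                    func=_quantile_ureduce_func,
    ...<5 lines>...
                    overwrite_input=overwrite_input,
                    method=method)
    r = func(a, **kwargs)
    result = _quantile(arr,
                       quantiles=q,
    ...<2 lines>...
                       out=out,
                       weights=wgt)
    slices_having_nans = np.isnan(arr[-1, ...])
                                  ~~~^^^^^^^^^
IndexError: index -1 is out of bounds for axis 0 with size 0
```

Run:
```python
from h import *
c=capture("wrist");S=stand(wpts(c));M=np.linalg.inv(c["camera_from_world"]);print("cam",stand(M[:3,3]).round(0),"axis",M[:3,2].round(2))
for v in range(215,262,4): print(v,[ [int(x) for x in S[v,u]]+[int(c["image"][v,u].max())] for u in (308,316,323,331,339)])
t=capture("top"); save(t,"t2.png"); s=capture("scene")
im=cv2.resize(s["image"][130:240,260:420],None,fx=5,fy=5,interpolation=cv2.INTER_CUBIC);cv2.imwrite("pics/s2.png",im[:,:,::-1])
```

```text
cam [ -1.  -0. 339.] axis [-0.29  0.06 -0.96]
215 [[-117, 16, 0, 195], [-68, 3, 143, 101], [-66, 0, 148, 121], [-68, -6, 142, 143], [-117, -19, -1, 215]]
219 [[-122, 16, -1, 204], [-69, 3, 147, 99], [-67, 0, 152, 123], [-68, -5, 149, 149], [-123, -19, -2, 210]]
223 [[-127, 16, -1, 213], [-70, 3, 151, 101], [-69, 0, 155, 109], [-69, -5, 154, 137], [-127, -19, 0, 204]]
227 [[-133, 16, -2, 203], [-67, 3, 167, 50], [-66, 0, 169, 56], [-66, -5, 168, 54], [-132, -19, 0, 215]]
231 [[-137, 16, 0, 140], [-68, 3, 172, 57], [-67, 0, 172, 56], [-68, -5, 171, 55], [-69, -10, 167, 58]]
235 [[-71, 8, 170, 56], [-69, 3, 174, 57], [-68, 0, 175, 53], [-69, -5, 174, 53], [-70, -10, 172, 54]]
239 [[-72, 8, 173, 52], [-68, 3, 181, 140], [-70, 0, 177, 55], [-70, -5, 177, 49], [-72, -9, 174, 53]]
243 [[-69, 7, 186, 133], [-69, 3, 185, 131], [-71, 0, 181, 55], [-69, -4, 185, 129], [-69, -9, 185, 113]]
247 [[-68, 7, 192, 128], [-68, 2, 192, 132], [-70, 0, 188, 55], [-69, -4, 191, 127], [-68, -8, 193, 128]]
251 [[-68, 6, 196, 127], [-69, 2, 196, 131], [-70, 0, 193, 53], [-69, -4, 196, 127], [-69, -8, 196, 126]]
255 [[-44, 4, 251, 61], [-69, 2, 199, 133], [-71, 0, 197, 52], [-44, -3, 251, 74], [-44, -5, 251, 58]]
259 [[-44, 4, 254, 53], [-69, 2, 205, 129], [-70, 0, 202, 49], [-43, -2, 255, 60], [-43, -5, 254, 49]]
```

View pics/s2.png

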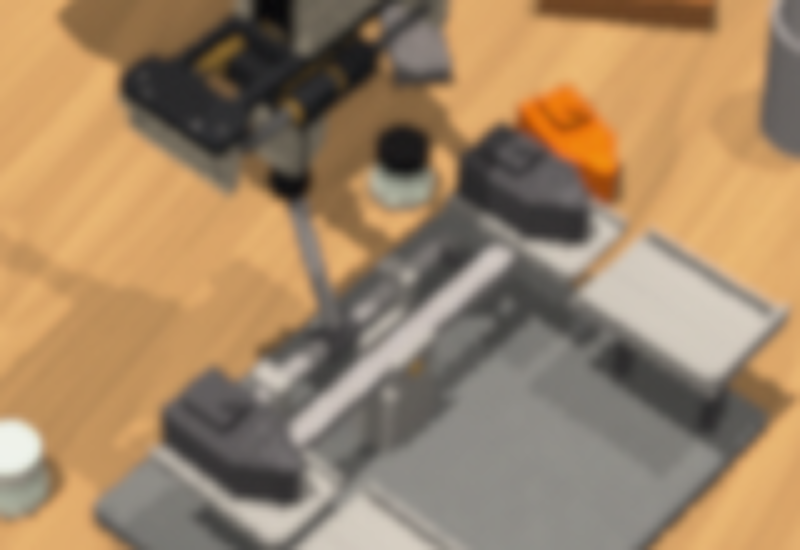

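Run:
```python
from h import *
s=capture("scene")
f=lambda x,y,z: proj(s,np.r_[O+x*EX+y*EY,z])
for p in [(-82.7,0,168),(-82.7,0,150),(-81,0,150),(-81,0,215),(-45,0,65),(-42,125,144),(-5,125,100)]:
    u,v=f(*p); print(p,round((u-260)*5),round((v-130)*5))
P=stand(np.array([world(s,u,v) for u,v in [(260+290/5,130+185/5),(260+290/5,130+150/5),(260+300/5,130+215/5),(260+333/5,130+330/5)]])); print(P.round(0))
w=capture("wrist");f=w["camera_from_world"]
for p in [(-81,0,150),(-82.7,0,168),(-77,0,168)]:
    q=(f@np.r_[O+p[0]*EX+p[1]*EY,p[2],1])[:3]; th=np.arctan2(np.hypot(q[0],q[1]),q[2]); print(p, (w["cx"]+w["fx"]*th*q[0]/np.hypot(q[0],q[1])).round(), (w["cy"]+w["fy"]*th*q[1]/np.hypot(q[0],q[1])).round())
```

```text
(-82.7, 0, 168) 288 175
(-82.7, 0, 150) 288 197
(-81, 0, 150) 290 198
(-81, 0, 215) 292 117
(-45, 0, 65) 334 329
(-42, 125, 144) 484 123
(-5, 125, 100) 528 206
[[-73.  -9. 174.]
 [-69. -14. 208.]
 [-68.  -7. 151.]
 [-41.  -6.  73.]]
(-81, 0, 150) 322.0 237.0
(-82.7, 0, 168) 322.0 251.0
(-77, 0, 168) 322.0 242.0
```

The picture suggests the fingers end just above the ball, at z≈181, although the reported TCP is z=150. I lift clear and measure the real fingertip height.

```bash
python3 -m handwheel '[[[0,0,0],[0,0,-0.03],0],[[0,0,0],[0,0,-0.06],0],[[0,0,0],[0,0,-0.06],0],[[0,0,0],[0,0,-0.06],0]]'
python3 - <<'E'
from h import *
st()
s=capture("scene");d=s["depth"];U,V=np.meshgrid(np.arange(640),np.arange(400))
P=np.stack([(U-s["cx"])/s["fx"]*d,(V-s["cy"])/s["fy"]*d,d,np.ones_like(d)],-1)@np.linalg.inv(s["camera_from_world"]).T;S=stand(P[...,:3])
m=(d>0)&(abs(S[...,0]+81)<22)&(abs(S[...,1])<30)&(S[...,2]>184)&(S[...,2]<262);q=S[m];print(len(q),q[:,2].min(),np.percentile(q[:,2],[1,5]),q[q[:,2]<q[:,2].min()+15].round(0).tolist()[:8])
t=capture("wrist");S=stand(wpts(t));m=(t["depth"]>0)&(abs(S[...,0]+81)<22)&(abs(S[...,1])<40)&(S[...,2]>184)&(S[...,2]<262);q=S[m];print(len(q),np.percentile(q[:,2],[0,1,5,50]),np.percentile(q,[2,98],axis=0).round(0))
cv2.imwrite("pics/s3.png",cv2.resize(s["image"][100:210,260:420],None,fx=5,fy=5)[:,:,::-1])
m=(t["depth"]>0)&(abs(S[...,0]+81)<22)&(abs(S[...,1])<20)&(S[...,2]>150)&(S[...,2]<184);q=S[m];print("knob",np.percentile(q,[1,50,99],axis=0).round(0).tolist())
E
```

```text
time: 4.45
tool_pos: [467.1, 25.6, 209.8]
tcp_rot: [-3.142, -0.001, -0.2]
contact_force: [0.2, 0.8, -0.5]
grip_width: 0.8
finger_force: 0.0
4.45 tcp [467.1  25.6 209.8] stand [-8.080e+01 -2.000e-01  2.098e+02] rpy [-3.142e+00 -1.000e-03 -2.000e-01] F [ 0.2  0.8 -0.5] w 0.8 ff 0.0
51 184.86753366162907 [212.44866058 241.46426088] [[-77.0, -1.0, 185.0]]
804 [239.65022319 240.35547817 242.3121964  252.7938495 ] [[-72. -15. 241.]
 [-69.  15. 261.]]
knob [[-88.0, -13.0, 151.0], [-75.0, -2.0, 176.0], [-66.0, 11.0, 181.0]]
```

View pics/s3.png

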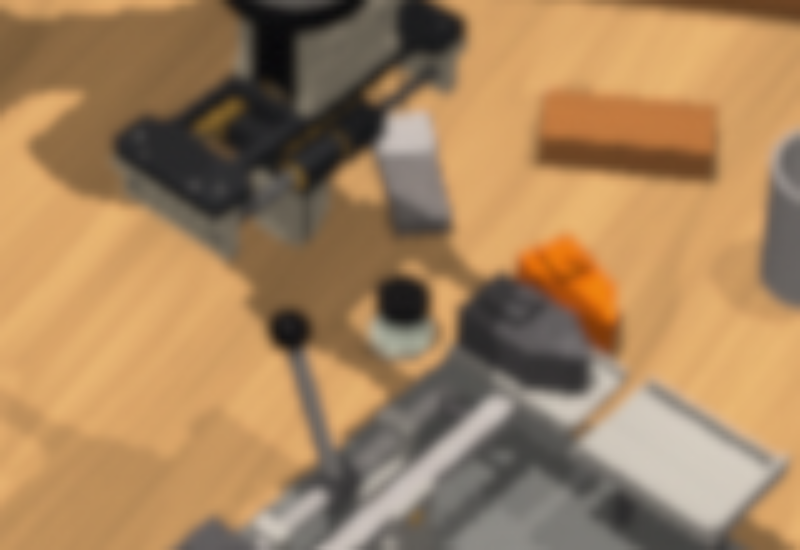

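The fingertips are really at z≈240 when the TCP reads 210, so the reported TCP is about 30 mm too low, and I allow for that from here. x and y agree with the knob. I reopen, descend 91 mm and grip.

```bash
python3 -m handwheel '[[[0,0,0],[0,0,0],1],[[0,0,0],[0,0,0],1],[[0,0,0],[0,0,0],1],[[0,0,0],[0,0,0],1],[[0,0,0],[0,-0.001,0],1],[[0,0,0],[0,-0.001,0],1],[[0,0,0],[0,-0.001,0],1],[[0,0,0],[0,-0.001,0],1],[[0,0,0],[0,-0.001,0],1],[[0,0,0],[0,-0.001,0.03],1],[[0,0,0],[0,-0.001,0.065],1],[[0,0,0],[0,-0.001,0.091],1]]'
python3 -m handwheel '[[[0,0,0],[0,0,0],0.7],[[0,0,0],[0,0,0],0.5],[[0,0,0],[0,0,0],0.4],[[0,0,0],[0,0,0],0.4],[[0,0,0],[0,0,0],0.3],[[0,0,0],[0,0,0],0.3],[[0,0,0],[0,0,0],0.2],[[0,0,0],[0,0,0],0.2],[[0,0,0],[0,0,0],0],[[0,0,0],[0,0,0],0],[[0,0,0],[0,0,0],0]]'
```

```text
time: 5.75
tool_pos: [466.6, 26.7, 117.1]
tcp_rot: [3.141, 0.001, -0.2]
contact_force: [-1.0, -0.0, 0.3]
grip_width: 90.1
finger_force: 0.0
time: 6.85
tool_pos: [466.8, 24.6, 118.6]
tcp_rot: [3.138, 0.0, -0.2]
contact_force: [-3.0, -9.8, 1.1]
grip_width: 24.0
finger_force: 30.0
```

Gripped: width 24 mm, 30 N. Now I ease the lever over slowly along its arc.

```bash
python3 -m handwheel '[[[0,0,0],[0.0005,0.001,-0.0002],0],[[0,0,0],[0.001,0.002,-0.0004],0],[[0,0,0],[0.0015,0.002,-0.0005],0],[[0,0,0],[0.002,0.002,-0.0007],0],[[0,0,0],[0.0025,0.002,-0.0009],0],[[0,0,0],[0.003,0.002,-0.001],0],[[0,0,0],[0.0036,0.002,-0.0012],0],[[0,0,0],[0.0042,0.002,-0.0014],0],[[0,0,0],[0.0047,0.002,-0.0016],0],[[0,0,0],[0.0052,0.002,-0.0018],0],[[0,0,0],[0.0058,0.002,-0.0019],0],[[0,0,0],[0.0063,0.002,-0.0021],0]]'
python3 -m handwheel '[[[0,0,0],[0.0005,0,-0.0002],0],[[0,0,0],[0.001,0,-0.0003],0],[[0,0,0],[0.0015,0,-0.0004],0],[[0,0,0],[0.002,0,-0.0006],0],[[0,0,0],[0.0025,0,-0.0007],0],[[0,0,0],[0.003,0,-0.0008],0],[[0,0,0],[0.0036,0,-0.001],0],[[0,0,0],[0.0042,0,-0.0011],0],[[0,0,0],[0.0047,0,-0.0012],0],[[0,0,0],[0.0052,0,-0.0014],0],[[0,0,0],[0.0058,0,-0.0015],0],[[0,0,0],[0.0063,0,-0.0016],0]]'
```

```text
time: 8.05
tool_pos: [472.5, 23.4, 120.6]
tcp_rot: [3.141, 0.001, -0.2]
contact_force: [-4.9, -1.9, 1.5]
grip_width: 24.1
finger_force: 30.0
time: 9.25
tool_pos: [478.5, 22.2, 122.2]
tcp_rot: [3.141, 0.001, -0.2]
contact_force: [-5.8, -1.1, 1.4]
grip_width: 24.4
finger_force: 30.0
```

Working: 5–6 N at the knob, as described.

```bash
python3 -m handwheel '[[[0,0,0],[0.0005,0,-0.0001],0],[[0,0,0],[0.001,0,-0.0002],0],[[0,0,0],[0.0016,0,-0.0003],0],[[0,0,0],[0.0021,0,-0.0005],0],[[0,0,0],[0.0027,0,-0.0006],0],[[0,0,0],[0.0032,0,-0.0007],0],[[0,0,0],[0.0038,0,-0.0008],0],[[0,0,0],[0.0043,0,-0.0009],0],[[0,0,0],[0.0049,0,-0.001],0],[[0,0,0],[0.0054,0,-0.0012],0],[[0,0,0],[0.006,0,-0.0013],0],[[0,0,0],[0.0065,0,-0.0014],0]]'
python3 -m handwheel '[[[0,0,0],[0.0005,0,-0.0001],0],[[0,0,0],[0.001,0,-0.0002],0],[[0,0,0],[0.0016,0,-0.0003],0],[[0,0,0],[0.0021,0,-0.0004],0],[[0,0,0],[0.0027,0,-0.0005],0],[[0,0,0],[0.0032,0,-0.0005],0],[[0,0,0],[0.0038,0,-0.0006],0],[[0,0,0],[0.0043,0,-0.0006],0],[[0,0,0],[0.0049,0,-0.0007],0],[[0,0,0],[0.0054,0,-0.0008],0],[[0,0,0],[0.006,0,-0.0009],0],[[0,0,0],[0.0065,0,-0.0009],0]]'
python3 -m handwheel '[[[0,0,0],[0.0005,0,-0.0001],0],[[0,0,0],[0.001,0,-0.0001],0],[[0,0,0],[0.0016,0,-0.0002],0],[[0,0,0],[0.0021,0,-0.0002],0],[[0,0,0],[0.0027,0,-0.0003],0],[[0,0,0],[0.0032,0,-0.0003],0],[[0,0,0],[0.0038,0,-0.0003],0],[[0,0,0],[0.0043,0,-0.0004],0],[[0,0,0],[0.0049,0,-0.0004],0],[[0,0,0],[0.0055,0,-0.0005],0],[[0,0,0],[0.006,0,-0.0005],0],[[0,0,0],[0.0066,0,-0.0005],0]]'
python3 - <<'E'
from h import *
c=capture("wrist");S=stand(wpts(c));g=c["depth"]>0
for y in(125,-125):
    for n,a,b in(("hull",120,165),("pan+",85,165)):
        m=g&(abs(S[...,1]-y)<30)&(abs(S[...,0])<50)&(S[...,2]>a)&(S[...,2]<b);print(y,n,m.sum(),np.percentile(S[m],[2,25,50,98],axis=0).round(0).tolist())
E
```

```text
time: 10.45
tool_pos: [485.0, 20.9, 123.5]
tcp_rot: [3.141, 0.001, -0.2]
contact_force: [-5.4, -1.7, 0.3]
grip_width: 24.3
finger_force: 30.0
time: 11.65
tool_pos: [491.2, 19.7, 124.4]
tcp_rot: [3.141, 0.002, -0.2]
contact_force: [-6.0, -0.3, 1.8]
grip_width: 24.4
finger_force: 30.0
time: 12.85
tool_pos: [497.8, 18.3, 125.0]
tcp_rot: [3.141, 0.001, -0.2]
contact_force: [-5.3, 0.1, 1.8]
grip_width: 23.9
finger_force: 30.0
125 hull 7298 [[-40.0, 98.0, 122.0], [-21.0, 103.0, 143.0], [-4.0, 111.0, 145.0], [36.0, 137.0, 161.0]]
125 pan+ 9651 [[-40.0, 96.0, 109.0], [-18.0, 101.0, 121.0], [2.0, 109.0, 144.0], [46.0, 143.0, 159.0]]
-125 hull 3484 [[-39.0, -140.0, 120.0], [-22.0, -128.0, 121.0], [-8.0, -121.0, 122.0], [34.0, -108.0, 136.0]]
-125 pan+ 8364 [[-39.0, -146.0, 86.0], [-18.0, -125.0, 96.0], [2.0, -115.0, 119.0], [46.0, -99.0, 133.0]]
```

The right side went down (right hull about 122 mm, left about 145 mm), so the right hull is the heavier one. I ease the lever on to near its released stop.

```bash
python3 -m handwheel '[[[0,0,0],[0.0018,0,-0.0001],0],[[0,0,0],[0.0037,0,-0.0002],0],[[0,0,0],[0.0055,0,-0.0002],0],[[0,0,0],[0.0073,0,-0.0002],0],[[0,0,0],[0.0092,0,-0.0001],0],[[0,0,0],[0.011,0,0],0],[[0,0,0],[0.0128,0,0.0001],0],[[0,0,0],[0.0147,0,0.0002],0],[[0,0,0],[0.0165,0,0.0004],0],[[0,0,0],[0.0183,0,0.0006],0],[[0,0,0],[0.0202,0,0.0008],0],[[0,0,0],[0.022,0,0.0011],0]]'
python3 -m handwheel '[[[0,0,0],[0.0022,0,0.0003],0],[[0,0,0],[0.0044,0,0.0007],0],[[0,0,0],[0.0066,0,0.0012],0],[[0,0,0],[0.0088,0,0.0017],0],[[0,0,0],[0.011,0,0.0023],0],[[0,0,0],[0.0132,0,0.003],0],[[0,0,0],[0.0154,0,0.0036],0],[[0,0,0],[0.0176,0,0.0043],0],[[0,0,0],[0.0198,0,0.005],0],[[0,0,0],[0.022,0,0.0057],0],[[0,0,0],[0.0242,0,0.0066],0],[[0,0,0],[0.0264,0,0.0074],0]]'
python3 - <<'E'
from h import *
import cv2
s=capture("scene");cv2.imwrite("pics/s4.png",cv2.resize(s["image"][120:280,260:440],None,fx=4,fy=3.7,interpolation=cv2.INTER_CUBIC)[:,:,::-1])
E
```

```text
time: 14.1
tool_pos: [519.8, 13.8, 124.2]
tcp_rot: [3.141, 0.0, -0.2]
contact_force: [-5.0, -0.9, 5.0]
grip_width: 24.0
finger_force: 30.0
time: 15.3
tool_pos: [546.7, 8.4, 117.4]
tcp_rot: [3.141, -0.002, -0.2]
contact_force: [-3.9, -1.4, 5.9]
grip_width: 24.3
finger_force: 30.0
```

View pics/s4.png

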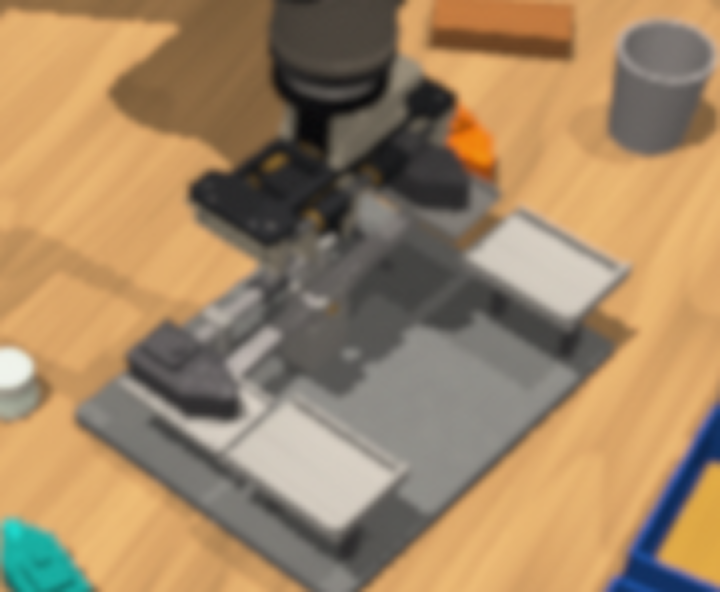

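The scene shows the right pan (crop 190,370) down on its stop and the left pan up. Now I ease the lever back along the same arc.

```bash
python3 -m handwheel '[[[0,0,0],[-0.0022,0,-0.0008],0],[[0,0,0],[-0.0044,0,-0.0017],0],[[0,0,0],[-0.0066,0,-0.0024],0],[[0,0,0],[-0.0088,0,-0.0031],0],[[0,0,0],[-0.011,0,-0.0038],0],[[0,0,0],[-0.0132,0,-0.0044],0],[[0,0,0],[-0.0154,0,-0.0051],0],[[0,0,0],[-0.0176,0,-0.0057],0],[[0,0,0],[-0.0198,0,-0.0062],0],[[0,0,0],[-0.022,0,-0.0067],0],[[0,0,0],[-0.0242,0,-0.0071],0],[[0,0,0],[-0.0264,0,-0.0074],0]]'
python3 -m handwheel '[[[0,0,0],[-0.0018,0,-0.0003],0],[[0,0,0],[-0.0037,0,-0.0005],0],[[0,0,0],[-0.0055,0,-0.0007],0],[[0,0,0],[-0.0073,0,-0.0009],0],[[0,0,0],[-0.0092,0,-0.001],0],[[0,0,0],[-0.011,0,-0.0011],0],[[0,0,0],[-0.0128,0,-0.0012],0],[[0,0,0],[-0.0147,0,-0.0013],0],[[0,0,0],[-0.0165,0,-0.0013],0],[[0,0,0],[-0.0183,0,-0.0013],0],[[0,0,0],[-0.0202,0,-0.0012],0],[[0,0,0],[-0.022,0,-0.0011],0]]'
python3 -m handwheel '[[[0,0,0],[-0.0005,0,0],0],[[0,0,0],[-0.001,0,0.0001],0],[[0,0,0],[-0.0016,0,0.0001],0],[[0,0,0],[-0.0021,0,0.0001],0],[[0,0,0],[-0.0027,0,0.0002],0],[[0,0,0],[-0.0032,0,0.0002],0],[[0,0,0],[-0.0038,0,0.0003],0],[[0,0,0],[-0.0043,0,0.0003],0],[[0,0,0],[-0.0049,0,0.0003],0],[[0,0,0],[-0.0055,0,0.0004],0],[[0,0,0],[-0.006,0,0.0004],0],[[0,0,0],[-0.0066,0,0.0005],0]]'
python3 -m handwheel '[[[0,0,0],[-0.0005,0,0.0001],0],[[0,0,0],[-0.001,0,0.0001],0],[[0,0,0],[-0.0016,0,0.0002],0],[[0,0,0],[-0.0021,0,0.0003],0],[[0,0,0],[-0.0027,0,0.0003],0],[[0,0,0],[-0.0032,0,0.0004],0],[[0,0,0],[-0.0038,0,0.0005],0],[[0,0,0],[-0.0043,0,0.0006],0],[[0,0,0],[-0.0049,0,0.0006],0],[[0,0,0],[-0.0054,0,0.0007],0],[[0,0,0],[-0.006,0,0.0008],0],[[0,0,0],[-0.0065,0,0.0009],0]]'
```

```text
time: 16.55
tool_pos: [521.0, 13.6, 124.0]
tcp_rot: [3.142, -0.003, -0.2]
contact_force: [4.6, -3.1, -3.8]
grip_width: 24.4
finger_force: 30.0
time: 17.75
tool_pos: [499.4, 18.0, 124.9]
tcp_rot: [3.141, -0.002, -0.2]
contact_force: [5.7, -1.7, -5.9]
grip_width: 24.2
finger_force: 30.0
time: 18.95
tool_pos: [492.9, 19.3, 124.3]
tcp_rot: [3.142, -0.002, -0.2]
contact_force: [5.5, -3.5, -5.4]
grip_width: 24.1
finger_force: 30.0
time: 20.15
tool_pos: [486.9, 20.5, 123.6]
tcp_rot: [3.141, -0.003, -0.2]
contact_force: [7.0, -3.1, -6.2]
grip_width: 24.3
finger_force: 30.0
```

```bash
python3 -m handwheel '[[[0,0,0],[-0.0005,0,0.0001],0],[[0,0,0],[-0.001,0,0.0002],0],[[0,0,0],[-0.0016,0,0.0003],0],[[0,0,0],[-0.0021,0,0.0004],0],[[0,0,0],[-0.0027,0,0.0005],0],[[0,0,0],[-0.0032,0,0.0006],0],[[0,0,0],[-0.0038,0,0.0007],0],[[0,0,0],[-0.0043,0,0.0009],0],[[0,0,0],[-0.0049,0,0.001],0],[[0,0,0],[-0.0054,0,0.0011],0],[[0,0,0],[-0.006,0,0.0013],0],[[0,0,0],[-0.0065,0,0.0014],0]]'
python3 -m handwheel '[[[0,0,0],[-0.0005,0,0.0001],0],[[0,0,0],[-0.001,0,0.0002],0],[[0,0,0],[-0.0015,0,0.0003],0],[[0,0,0],[-0.002,0,0.0004],0],[[0,0,0],[-0.0025,0,0.0006],0],[[0,0,0],[-0.003,0,0.0007],0],[[0,0,0],[-0.0036,0,0.0009],0],[[0,0,0],[-0.0042,0,0.001],0],[[0,0,0],[-0.0047,0,0.0012],0],[[0,0,0],[-0.0052,0,0.0013],0],[[0,0,0],[-0.0058,0,0.0015],0],[[0,0,0],[-0.0063,0,0.0016],0]]'
python3 -m handwheel '[[[0,0,0],[-0.0005,0,0.0002],0],[[0,0,0],[-0.001,0,0.0003],0],[[0,0,0],[-0.0016,0,0.0005],0],[[0,0,0],[-0.0022,0,0.0007],0],[[0,0,0],[-0.0028,0,0.0009],0],[[0,0,0],[-0.0034,0,0.0011],0],[[0,0,0],[-0.004,0,0.0013],0],[[0,0,0],[-0.0047,0,0.0015],0],[[0,0,0],[-0.0054,0,0.0017],0],[[0,0,0],[-0.0062,0,0.0019],0],[[0,0,0],[-0.007,0,0.0021],0],[[0,0,0],[-0.008,0,0.0023],0]]'
```

```text
time: 21.35
tool_pos: [480.8, 21.7, 122.4]
tcp_rot: [3.141, -0.004, -0.2]
contact_force: [6.5, -3.5, -4.4]
grip_width: 24.2
finger_force: 30.0
time: 22.55
tool_pos: [474.8, 22.9, 121.0]
tcp_rot: [3.141, -0.004, -0.2]
contact_force: [5.4, -2.9, -3.2]
grip_width: 24.4
finger_force: 30.0
time: 23.75
tool_pos: [467.2, 24.5, 118.7]
tcp_rot: [3.142, -0.005, -0.2]
contact_force: [7.8, -3.8, -5.5]
grip_width: 24.3
finger_force: 30.0
```

```bash
python3 -m handwheel '[[[0,0,0],[-0.0007,0,0.0002],0],[[0,0,0],[-0.0014,0,0.0004],0],[[0,0,0],[-0.002,0,0.0006],0],[[0,0,0],[-0.0025,0,0.0008],0],[[0,0,0],[-0.003,0,0.001],0],[[0,0,0],[-0.003,0,0.001],0]]'
cat > chk.py <<'E'
from h import *
st();c=capture("wrist");S=stand(wpts(c));g=c["depth"]>0
v,u=np.mgrid[:400,:640]
m=g&(abs(S[...,1])<4)&(S[...,2]>85)&(S[...,2]<150)&(S[...,0]<-30)&(S[...,0]>-90)
p=np.polyfit(S[m][:,2],S[m][:,0],1);print("lever lean",np.arctan(-p[0]),m.sum())
for y in(125,-125):
    m=g&(abs(S[...,1]-y)<30)&(abs(S[...,0])<60)&(S[...,2]>126)&(S[...,2]<165);print(y,m.sum(),np.percentile(S[m],[1,50,99],axis=0).round(0).tolist())
E
python3 chk.py
```

```text
time: 24.35
tool_pos: [467.2, 24.5, 118.6]
tcp_rot: [-3.141, -0.011, -0.201]
contact_force: [13.2, -5.4, -6.2]
grip_width: 24.0
finger_force: 30.0
24.35 tcp [467.2  24.5 118.6] stand [-80.4  -1.2 118.6] rpy [-3.141 -0.011 -0.201] F [13.2 -5.4 -6.2] w 24.0 ff 29.999120235443115
lever lean 0.34946640870629686 804
125 5869 [[-42.0, 102.0, 127.0], [-7.0, 117.0, 134.0], [36.0, 143.0, 150.0]]
-125 5655 [[-41.0, -144.0, 127.0], [-6.0, -119.0, 132.0], [37.0, -103.0, 148.0]]
```

The force rose to 13 N without motion, the lever leans 0.349 towards the robot, and both hulls are level, so the beam is arrested. I release, rise, move behind the right hull with the fingers shut, and look.

```bash
python3 -m handwheel '[[[0,0,0],[0,0,0],0.6],[[0,0,0],[0,0,0],0.7],[[0,0,0],[0,0,0],0.7],[[0,0,0],[0,0,0],0.7],[[0,0,0],[0,0,0],0.7],[[0,0,0],[0,0,-0.02],0.7],[[0,0,0],[0,0,-0.05],0.7],[[0,0,0],[0,0,-0.08],0.6],[[0,0,0],[0,0,-0.1],0.4],[[0,0,0],[0,0,-0.1],0.2],[[0,0,0],[0,0,-0.1],0],[[0,0,0],[0,0,-0.1],0]]'
python3 -m handwheel '[[[0,0,0],[0,0.03,0],0],[[0,0,0],[0,0.06,0],0],[[0,0,0],[0.002,0.09,0],0],[[0,0,0],[0.004,0.12,0],0],[[0,0,0],[0.006,0.123,0],0],[[0,0,0],[0.006,0.123,0],0],[[0,0,0],[0.006,0.123,0],0]]'
cat >> chk.py <<'E'
    if y<0:
        l=g&(abs(S[...,1]-y)<25)&(abs(S[...,2]-96)<5)&(S[...,0]>40)&(S[...,0]<170);print("ledge",np.percentile(S[l],[0.5,50,99.5],axis=0).round(0).tolist())
        l=g&(abs(S[...,1]-y)<25)&(S[...,2]>106)&(S[...,2]<118)&(S[...,0]>130)&(S[...,0]<170);print("stop",l.sum(),np.percentile(S[l],[1,50,99],axis=0).round(0).tolist() if l.any() else "")
m=g&(S[...,2]>155)&(S[...,2]<186)&(abs(S[...,1])<20)&(abs(S[...,0]+83)<30);print("knob",np.percentile(S[m],[1,50,99],axis=0).round(0).tolist())
E
python3 chk.py
```

```text
time: 25.6
tool_pos: [461.4, 25.7, 216.1]
tcp_rot: [3.141, 0.002, -0.2]
contact_force: [0.0, -0.3, -0.9]
grip_width: 29.0
finger_force: 0.0
time: 26.3
tool_pos: [443.4, -95.3, 216.8]
tcp_rot: [-3.141, 0.001, -0.2]
contact_force: [0.5, 0.5, -0.2]
grip_width: 0.5
finger_force: 0.0
26.3 tcp [443.4 -95.3 216.8] stand [ -79.9 -123.4  216.8] rpy [-3.141e+00  1.000e-03 -2.000e-01] F [ 0.5  0.5 -0.2] w 0.5 ff 0.0
lever lean 0.3482017183103663 178
125 2004 [[-42.0, 102.0, 127.0], [-7.0, 116.0, 134.0], [37.0, 142.0, 150.0]]
-125 3729 [[-42.0, -145.0, 130.0], [-6.0, -125.0, 132.0], [37.0, -105.0, 148.0]]
ledge [[40.0, -150.0, 92.0], [82.0, -125.0, 95.0], [118.0, -100.0, 99.0]]
stop 0 
knob [[-89.0, -15.0, 156.0], [-76.0, -6.0, 176.0], [-66.0, 7.0, 181.0]]
```

```bash
python3 -m handwheel '[[[0,0,0],[0,0.0015,0.04],0],[[0,0,0],[0,0.0015,0.08],0],[[0,0,0],[0,0.0015,0.11],0],[[0,0,0],[0,0.0015,0.13],0],[[0,0,0],[0,0.0015,0.136],0],[[0,0,0],[0,0.0015,0.136],0],[[0,0,0],[0.005,0.0015,0.136],0],[[0,0,0],[0.01,0.0015,0.136],0],[[0,0,0],[0.014,0.0015,0.136],0],[[0,0,0],[0.017,0.0015,0.136],0],[[0,0,0],[0.02,0.0015,0.136],0],[[0,0,0],[0.023,0.0015,0.136],0]]'
python3 -m handwheel '[[[0,0,0],[0.003,0,0],0],[[0,0,0],[0.006,0,0],0],[[0,0,0],[0.009,0,0],0],[[0,0,0],[0.012,0,0],0],[[0,0,0],[0.015,0,0],0],[[0,0,0],[0.018,0,0],0],[[0,0,0],[0.021,0,0],0],[[0,0,0],[0.024,0,0],0],[[0,0,0],[0.027,0,0],0],[[0,0,0],[0.03,0,0],0],[[0,0,0],[0.033,0,0],0],[[0,0,0],[0.036,0,0],0]]'
python3 - <<'E'
from h import *
st();c=capture("wrist");save(c,"w5.png")
S=stand(wpts(c));m=(c["depth"]>0)&(S[...,2]>125)&(S[...,2]<150)&(abs(S[...,1]+125)<35)&(S[...,0]>-50)&(S[...,0]<110);print(np.percentile(S[m],[1,50,99],axis=0).round(0).tolist())
E
```

```text
time: 27.55
tool_pos: [466.1, -102.3, 81.5]
tcp_rot: [3.141, -0.0, -0.2]
contact_force: [1.0, -0.5, -0.2]
grip_width: 0.6
finger_force: 0.0
time: 28.75
tool_pos: [501.3, -109.4, 81.4]
tcp_rot: [3.142, -0.0, -0.2]
contact_force: [-1.4, 0.8, -0.1]
grip_width: 0.8
finger_force: 1.2
28.75 tcp [ 501.3 -109.4   81.4] stand [ -20.3 -125.7   81.4] rpy [ 3.142 -0.    -0.2  ] F [-1.4  0.8 -0.1] w 0.8 ff 1.1824541352689266
[[-10.0, -145.0, 130.0], [30.0, -125.0, 132.0], [70.0, -105.0, 148.0]]
```

View pics/w5.png

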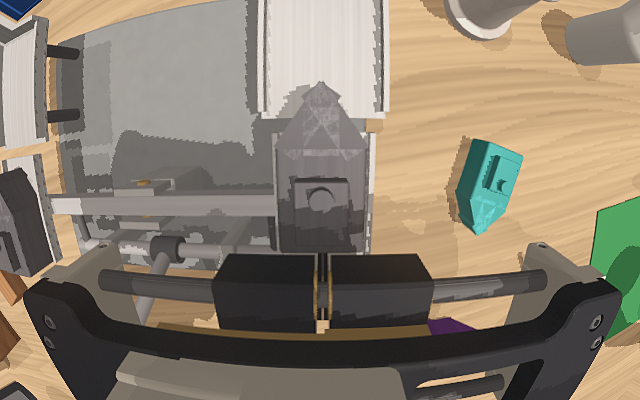

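The hull is sliding straight, with its bow (320,85) already over the ledge. I keep pushing.

```bash
python3 -m handwheel '[[[0,0,0],[0.003,0,0],0],[[0,0,0],[0.006,0,0],0],[[0,0,0],[0.009,0,0],0],[[0,0,0],[0.012,0,0],0],[[0,0,0],[0.015,0,0],0],[[0,0,0],[0.018,0,0],0],[[0,0,0],[0.021,0,0],0],[[0,0,0],[0.024,0,0],0],[[0,0,0],[0.027,0,0],0],[[0,0,0],[0.03,0,0],0],[[0,0,0],[0.033,0,0],0],[[0,0,0],[0.036,0,0],0]]'
python3 -m handwheel '[[[0,0,0],[0.003,0,0],0],[[0,0,0],[0.006,0,0],0],[[0,0,0],[0.009,0,0],0],[[0,0,0],[0.012,0,0],0],[[0,0,0],[0.015,0,0],0],[[0,0,0],[0.018,0,0],0],[[0,0,0],[0.021,0,0],0],[[0,0,0],[0.024,0,0],0],[[0,0,0],[0.027,0,0],0],[[0,0,0],[0.03,0,0],0],[[0,0,0],[0.032,0,0],0],[[0,0,0],[0.032,0,0],0]]'
python3 - <<'E'
from h import *
st();c=capture("wrist");S=stand(wpts(c));g=c["depth"]>0
m=g&(S[...,2]>122)&(S[...,2]<150)&(abs(S[...,1]+125)<35)&(S[...,0]>20)&(S[...,0]<170);print("hull",np.percentile(S[m],[1,50,99],axis=0).round(0).tolist())
for y in (-153,-97):
  v,u=np.where(g&(abs(S[...,1]-y)<5)&(S[...,2]>92)&(S[...,2]<110)&(S[...,0]>20)&(S[...,0]<190)); x=np.sort(S[v,u][:,0]);k=np.where(np.diff(x)>3)[0];print(y,x[0],x[-1],[(x[i],x[i+1]) for i in k])
m=g&(S[...,2]>104)&(S[...,2]<118)&(abs(S[...,1]+125)<30)&(S[...,0]>140)&(S[...,0]<170);print("stop",np.percentile(S[m],[1,50,99],axis=0).round(0).tolist() if m.any() else "")
E
```

```text
time: 30.0
tool_pos: [536.7, -116.6, 81.4]
tcp_rot: [3.142, -0.0, -0.2]
contact_force: [-2.7, 0.5, 2.2]
grip_width: 0.5
finger_force: 1.7
time: 31.2
tool_pos: [568.3, -123.0, 81.4]
tcp_rot: [3.141, -0.001, -0.2]
contact_force: [-1.1, -0.8, -1.2]
grip_width: 0.4
finger_force: 0.3
31.2 tcp [ 568.3 -123.    81.4] stand [  48.1 -125.7   81.4] rpy [ 3.141e+00 -1.000e-03 -2.000e-01] F [-1.1 -0.8 -1.2] w 0.4 ff 0.256000820081681
hull [[58.0, -145.0, 127.0], [98.0, -125.0, 129.0], [138.0, -105.0, 146.0]]
-153 44.58001282635341 157.95721240247417 [(np.float64(49.89753920596462), np.float64(56.92474850871236))]
-97 44.56310838429766 158.01030326475126 [(np.float64(49.47452388573714), np.float64(57.28777323629333))]
stop [[154.0, -154.0, 105.0], [155.0, -125.0, 111.0], [158.0, -96.0, 113.0]]
```

In the wrist frame the ledge runs from 57 to 154 and the stern is at 58. I push 5 mm more to centre the hull, then back off, rise and check.

```bash
python3 -m handwheel '[[[0,0,0],[0.002,0,0],0],[[0,0,0],[0.004,0,0],0],[[0,0,0],[0.0055,0,0],0],[[0,0,0],[0.0055,0,0],0],[[0,0,0],[0.0055,0,0],0],[[0,0,0],[0,0,0],0],[[0,0,0],[-0.02,0,0],0],[[0,0,0],[-0.04,0,-0.02],0],[[0,0,0],[-0.05,0,-0.06],0],[[0,0,0],[-0.05,0,-0.1],0],[[0,0,0],[-0.05,0,-0.14],0],[[0,0,0],[-0.05,0,-0.14],0]]'
python3 -m handwheel '[[[0,0,0],[-0.04,0.0,-0.04],0],[[0,0,0],[-0.08,0,-0.05],0],[[0,0,0],[-0.08,0,-0.05],0],[[0,0,0],[-0.08,0,-0.05],0]]'
python3 - <<'E'
from h import *
st();c=capture("wrist");save(c,"w6.png");S=stand(wpts(c));g=c["depth"]>0
m=g&(S[...,2]>122)&(S[...,2]<150)&(abs(S[...,1]+125)<35)&(S[...,0]>20)&(S[...,0]<170);print("hull",np.percentile(S[m],[0,1,50,99],axis=0).round(0).tolist())
m=g&(S[...,2]>122)&(S[...,2]<155)&(abs(S[...,1]-125)<35)&(abs(S[...,0])<60);print("hullL",np.percentile(S[m],[1,50,99],axis=0).round(0).tolist())
m=g&(S[...,2]>155)&(S[...,2]<186)&(abs(S[...,1])<25)&(abs(S[...,0]+83)<30);print("knob",np.percentile(S[m],[1,50,99],axis=0).round(0).tolist())
E
```

```text
time: 32.45
tool_pos: [521.7, -114.0, 227.5]
tcp_rot: [3.14, -0.013, -0.2]
contact_force: [1.0, -0.1, 0.1]
grip_width: 0.7
finger_force: 0.0
time: 32.85
tool_pos: [440.3, -97.0, 271.9]
tcp_rot: [3.141, -0.002, -0.201]
contact_force: [1.0, 0.0, -0.4]
grip_width: 0.1
finger_force: 0.0
32.85 tcp [440.3 -97.  271.9] stand [ -82.6 -125.7  271.9] rpy [ 3.141e+00 -2.000e-03 -2.010e-01] F [ 1.   0.  -0.4] w 0.1 ff 0.0
hull [[64.0, -146.0, 122.0], [65.0, -146.0, 125.0], [91.0, -125.0, 129.0], [124.0, -104.0, 145.0]]
hullL [[-42.0, 103.0, 123.0], [-7.0, 118.0, 132.0], [37.0, 143.0, 148.0]]
knob [[-90.0, -15.0, 156.0], [-77.0, -5.0, 176.0], [-66.0, 7.0, 181.0]]
```

View pics/w6.png

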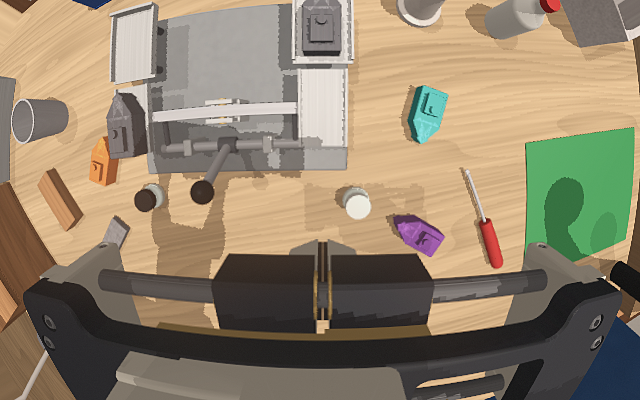

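The right hull stands wholly on its ledge at (320,28), the left hull is on its pan (125,125), the beam is level with the knob in its arrested place (202,192), and the jars and other things are undisturbed. I hand in.

```bash
python3 -c "
from plant import close_job
print(close_job())"
```

```text
the job is handed in; nothing more can be done
None
```

The right-hand hull proved the heavier; it now stands wholly on the ledge behind its pan, the lighter left hull is still on its pan, the lever is back at its arrested stop with the beam level, and I handed in at about 33 s of the 72 s limit (no verdict was shown).

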